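# Hold an LED module over the open bay of a street-light head

### The arm

A 6-joint arm with a two-finger parallel gripper is mounted at the origin on the work surface. World frame = base frame: x ahead of the robot, y to its left, z up, the work surface at z = 0. Lengths are in m, angles in rad, forces in N, time in s.
With the tool pointing down it reaches from about 0.275 to 0.85 m from the base axis. Payload 5.2 kg.
Tool frame: the origin (TCP) lies at the very end of the fingers, on their centre line; the grasp point (between the pads) lies hold_point_z behind it (hold_point_z is the distance from the TCP to the grasp point, in m); z points along the fingers, y is the direction in which the jaws open and shut (so a half turn about z gives the same grasp; the last joint's range is limited). The gripper opens to 85 mm and grips with 20 to 120 N. Pads are 22 mm wide; open, the fingers measure 114 mm over their backs; the gripper's body (76 mm by 85 mm) begins 54 mm behind the grasp point. The pads swing forward as they close: fully open they stand 13 mm farther back than shut.
Start: joints at [-1.444, 0.259, 1.535, -0, 1.348, -0.203], TCP at [0.178, -0.52, 0.231] pointing down, gripper open.
Joint ranges: [-3.14, 3.14], [-0.91, 2.08], [0.19, 2.58], [-1.22, 4.36], [0.22, 2.71], [-3.12, 3.12]. Speed limits (rad/s): [2.57, 2.57, 3.14, 3.14, 3.14, 3.14].

### API

Orientations are given as a unit quaternion [w, x, y, z].
In Python, from station import read_state, snapshot, close_job, hold_point_z gives the robot as it stands. The module is installed in compiled form; this text tells all that it offers.
- The arm moves only by the tool apply_moves, never from a script. Its argument "steps" is a list of rows, each a list of 7 numbers: the shift along the tool's x, y, z in cm, then the turn, a rotation vector about the tool's x, y, z in rad, then the closure, from 0 (fully open) to 1 (shut). A call has 1 to 12 rows; each row is the pose to reach, as a shift and turn from the pose commanded when the call began, along the tool's axes at that moment; what a row does not reach only later rows make up. A row lasts 1/10 s, in which the tool goes at most 50 mm and 8.59 degrees, less where a joint would pass 70% of its speed; a pose out of reach is approached as far as the arm can. A call with a gripper value outside its range is refused whole. The fingers move at their own pace and stop on an object; "grip_force" is the grip in N (left out, the last holds). Time passes only in rows, so rows that repeat a pose let the fingers close. It gives the time, the measured TCP pose, the force and the opening at its end, in the units of the state.
- read_state(): the state, without advancing time (a new reading comes with each control period).
- snapshot(name): name is "scene" or "top"; returns a dict with "img" (420x560x3 uint8, red, green, blue), "fx", "fy", "cx", "cy" (pixels), "T" (4x4, takes a point from camera to world coordinates). Camera axes: x right, y up, looking along -z (the intrinsics and any distortion apply to the point x, -y, -z); pixel columns grow to the right and rows downward; lengths in m; the calibration is good to about 2 mm. A picture is of the moment at which its call begins. There is no depth.
- close_job(): hands the job in, once; it reports no verdict.
The state is a dict: "time": time; "q": joint angles; "dq": joint speeds; "tau": joint torques, N m; "eef_pos": TCP position; "eef_rot": TCP orientation; "force": force on the tool from outside, world axes, zero at the start; "torque": the same for the moment, N m; "finger_gap": finger opening in m.
Only numpy, scipy, OpenCV 4.12 (cv2) and the standard library are available. Lean on these libraries where they do the work, as an engineer would, in place of code of your own. Each camera call takes 0.05 s, during which the arm holds its last target. There are 200 camera calls.

### The job

One bay of the three-bay street-light head has no LED module yet: take the module out of the steel tray, carry it over the clutter without disturbing anything, and hold it level and square over that empty bay, black plug block towards the pole spigot, fins about 20 mm above the frame, so that I can plug in its lead. Do not let it touch the head or the fitted modules, and finish still holding it there, motionless.

Things in the scene. Friction and masses are not known exactly. Their poses are not given: they have to be found in the camera images.
- module: Loose LED module, 0.3-0.6 kg, fins down in the tray. Origin: centre of the fins' underside (also mass centre in x, y); x along it to its black plug block, z up. Fins 130 x 54 mm (x, y), 22 high; flange 156 x 80, from 22 to 26; on it the white lens panel, x -72 to +46, 50 wide in y, z 26 to 42 (grip its long sides at the origin); clear domes to z 48 are only seen, not felt.
- module_plug (a point): Top centre of the module's black plug block (22 x 34 mm, z 26 to 42 mm): x = +61 mm, y = 0, z = 42 mm in the module's frame. It belongs towards the pole spigot.
- housing: Grey street-light head on its back, fixed, 337 x 290 mm, a 60 mm pole spigot at its far end. Origin: on the bench below the middle bay's centre; x towards the spigot, y left, z up. From x = -92 to +92 mm it is a flat frame 65 mm high with three bays; on to +245 mm the driver compartment, 74 mm high.
- bay_0 (a point): Centre of the right-hand bay in the plane of the frame's upper face (65 mm above the bench), 86 mm to -y of the middle bay; axes as the head's. A bay is an opening 142 mm along x, 66 mm along y, with a flat gasket round it. The empty one is a hollow 55 mm deep with a small white socket on its floor.
- bay_1 (a point): Centre of the middle bay, otherwise as bay_0.
- bay_2 (a point): Centre of the left-hand bay, 86 mm to +y of the middle bay, otherwise as bay_0.
- fitted_a: A module already screwed into one of the bays, same shape and axes as the loose one, plug block towards the spigot. Origin: underside of its fins, 22 mm below the bay's point. Its lens panel stands 20 mm above the frame (domes 26 mm).
- fitted_b: The other module already screwed in, in another bay, as fitted_a.
- tray: Open steel tray, fixed, 250 x 200 mm (x, y), 45 mm high (its rolled rim is seen to 48 mm), walls and floor 3 mm. Origin: centre of its underside.
- screw_box: Bystander and obstacle: open cardboard box full of screws, loose, 130 x 90 mm (x, y), 90 mm high, standing between tray and head. Origin: centre of its underside.
- tool_bin: Bystander and obstacle: blue plastic bin, loose, 120 x 85 mm (x, y), 65 mm high, with tool handles that stand up to 110 mm. Origin: centre of its underside.
- tape: Bystander: orange tape dispenser with a yellow roll, loose, 100 x 50 mm (x, y), 79 mm high. Origin: centre of its underside.
- driver: Bystander: orange electric screwdriver lying along its x, loose, from x = -110 to +138 mm, 38 mm thick. Origin: on the bench below its axis.

How it is judged:
At the end, for the whole second after the job is handed in: Module held still by the fingers over the empty bay: centre within 6 mm along and across, square and level within 0.07 rad, plug block towards the spigot, fins 10 to 30 mm above the frame, touching neither head, fitted modules nor tray (((horizontal distance between each of fitted_a, fitted_b and bay_0 above 0.04 m and x of module in the frame of bay_0 between -0.006 and 0.006 m and y of module in the frame of bay_0 between -0.006 and 0.006 m and z of module in the frame of bay_0 between 0.01 and 0.03 m and x of module_plug in the frame of bay_0 above 0.04 m and angle between the x axis of module and the x axis of bay_0, either way round below 0.07 rad) or (horizontal distance between each of fitted_a, fitted_b and bay_1 above 0.04 m and x of module in the frame of bay_1 between -0.006 and 0.006 m and y of module in the frame of bay_1 between -0.006 and 0.006 m and z of module in the frame of bay_1 between 0.01 and 0.03 m and x of module_plug in the frame of bay_1 above 0.04 m and angle between the x axis of module and the x axis of bay_1, either way round below 0.07 rad) or (horizontal distance between each of fitted_a, fitted_b and bay_2 above 0.04 m and x of module in the frame of bay_2 between -0.006 and 0.006 m and y of module in the frame of bay_2 between -0.006 and 0.006 m and z of module in the frame of bay_2 between 0.01 and 0.03 m and x of module_plug in the frame of bay_2 above 0.04 m and angle between the x axis of module and the x axis of bay_2, either way round below 0.07 rad)) and angle between module's own z axis and vertical below 0.07 rad and linear speed of module below 0.01 m/s and angular speed of module below 0.05 rad/s and contact force between module and the fingers above 2 N and contact force between module and housing below 0.05 N and contact force between module and fitted_a below 0.05 N and contact force between module and fitted_b below 0.05 N and contact force between module and tray below 0.05 N); the arm keeps its last pose, push and grip.
It fails at once if the carried module touches the head or a fitted module (contact force between module and housing above 0.5 N or contact force between module and fitted_a above 0.5 N or contact force between module and fitted_b above 0.5 N).
It fails at once if the screw box, tool bin, tape dispenser or screwdriver is pushed more than 15 mm or tipped (distance of any of screw_box, tool_bin, tape, driver from where it was at the start of the episode above 0.015 m or angle between any of screw_box, tool_bin, tape, driver's own z axis and vertical above 0.2 rad).
It also fails if it takes over 46 s, if anything falls off the work surface, if the arm or the gripper's body presses on something with over 40 N, if the wrist force passes 120 N, or if a joint passes its speed limit or range.

## Working session

There is one attempt and no reset: what is moved stays moved. The work goes in short steps, Python scripts to look and compute and a tool call to move; the robot and the scene stay as the last step left them, time stands still between calls to the robot, and variables do not carry over. Pictures are saved under pics/ and viewed, about 8 in all and at most 12, crops included, and the job is handed in when it is done.

Besides the shell and the picture viewer there is one more tool, called after "Emit:" by a JSON object that holds its "name" and its "arguments", one argument or row to a line. apply_moves: Moves the arm, as the interface text tells. Its arguments: {"type":"object","properties":{"steps":{"type":"array"},"grip_force":{"type":"number"}},"required":["steps"]}

```bash
mkdir -p pics; cat > h.py <<'E'
import numpy as np, cv2
from station import *
def save(n,f):
    s=snapshot(n); cv2.imwrite(f'pics/{f}.png',s['img'][:,:,::-1]); np.savez(f'{f}.npz',**{k:np.array(v) for k,v in s.items()}); return s
def ray(s,u,v,z):
    T=np.array(s['T']);d=T[:3,:3]@np.array([(u-s['cx'])/s['fx'],-(v-s['cy'])/s['fy'],-1]);o=T[:3,3]
    return o+d*(z-o[2])/d[2]
def proj(s,P):
    T=np.array(s['T']);p=(np.atleast_2d(P)-T[:3,3])@T[:3,:3]
    return np.c_[s['cx']+s['fx']*p[:,0]/-p[:,2], s['cy']+s['fy']*p[:,1]/p[:,2]]
E
python3 - <<'E'
from h import *
for n in('scene','top'):
    s=save(n,n+'0');print({k:v for k,v in s.items() if k!='img'})
print(read_state(),hold_point_z)
E
```

```text
{'fx': 415.1727683110729, 'fy': 415.1727683110729, 'cx': 279.5771828463364, 'cy': 214.41658905141512, 'T': array([[ 0.39101479, -0.74519376,  0.54017932,  1.13931869],
       [ 0.9202038 ,  0.32815106, -0.21340538, -0.29349514],
       [-0.01823206,  0.58051972,  0.81404204,  0.96325408],
       [ 0.        ,  0.        ,  0.        ,  1.        ]])}
{'fx': 473.4900059960706, 'fy': 473.4900059960706, 'cx': 277.8040626249277, 'cy': 209.12786042256067, 'T': array([[ 0.01934922,  0.99574562, -0.09009032,  0.39712556],
       [-0.99980036,  0.0197195 ,  0.00322176, -0.04995064],
       [ 0.00498459,  0.09000999,  0.99592839,  1.50588454],
       [ 0.        ,  0.        ,  0.        ,  1.        ]])}
{'time': 0.1, 'q': array([-1.44378923e+00,  2.59251952e-01,  1.53596749e+00, -1.24164611e-05,
        1.34798083e+00, -2.02800700e-01]), 'dq': array([ 0.00140499, -0.00089323, -0.00138262,  0.0009987 ,  0.00084865,
       -0.00127288]), 'tau': array([ 1.55179139e-03, -4.46971464e+01, -2.91246146e+01, -4.00897043e-04,
        6.38494181e-03, -1.81140325e-05]), 'eef_pos': array([ 0.17808129, -0.51988106,  0.23057006]), 'eef_rot': array([-8.03463243e-04,  9.86433591e-01,  1.64158840e-01,  2.44052681e-05]), 'force': array([-0.0348648 ,  0.45598678, -0.67382466]), 'torque': array([-0.03858482, -0.01191652,  0.00513072]), 'finger_gap': 0.08542321797407365} 0.0187
```

View pics/top0.png

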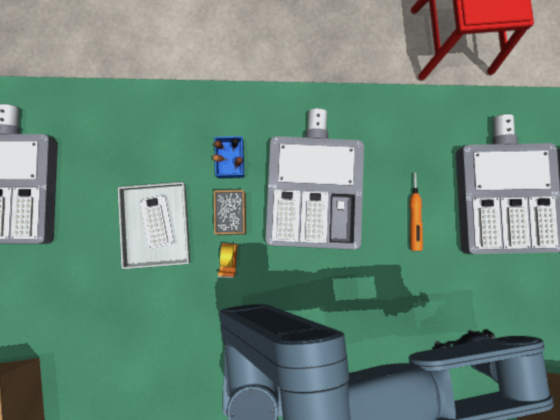

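View pics/scene0.png

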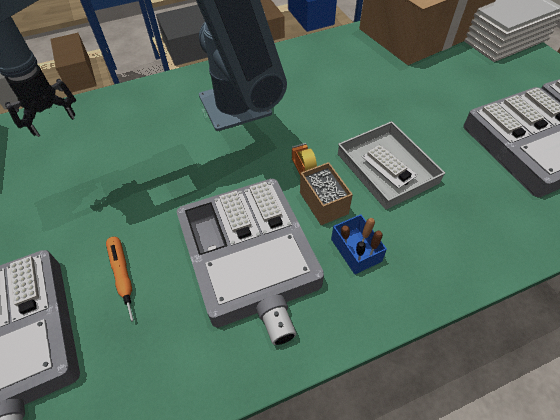

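The top view shows the tray module at (157,220), plug up-image, and the head at (316,190). Its empty bay is the right-hand one at (342,218), which is bay_0. Next I'll take enlarged crops to pick points.

```bash
python3 - <<'E'
import cv2,numpy as np
t=cv2.imread('pics/top0.png');s=cv2.imread('pics/scene0.png')
def c(i,u,v,w,h,k):
    return cv2.resize(i[v:v+h,u:u+w],None,fx=k,fy=k,interpolation=cv2.INTER_CUBIC)
a=c(t,115,175,80,100,6)   # 480x600
cv2.imwrite('pics/c1.png',np.hstack([c(t,130,185,50,75,8), c(s,350,130,75,75,8)[:600,:390]]) if 0 else np.hstack([c(t,135,185,45,75,8)[:, :360], c(s,360,135,55,75,8)]))
cv2.imwrite('pics/c2.png',np.hstack([c(t,262,130,106,120,5)]))
cv2.imwrite('pics/c3.png',c(s,172,170,160,150,4))
E
```

```text
(no output)
```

View pics/c1.png

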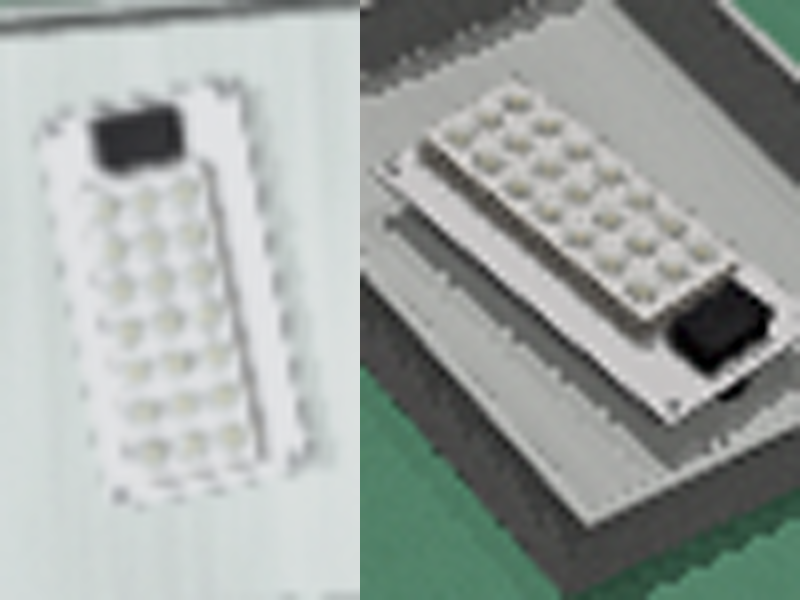

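View pics/c2.png

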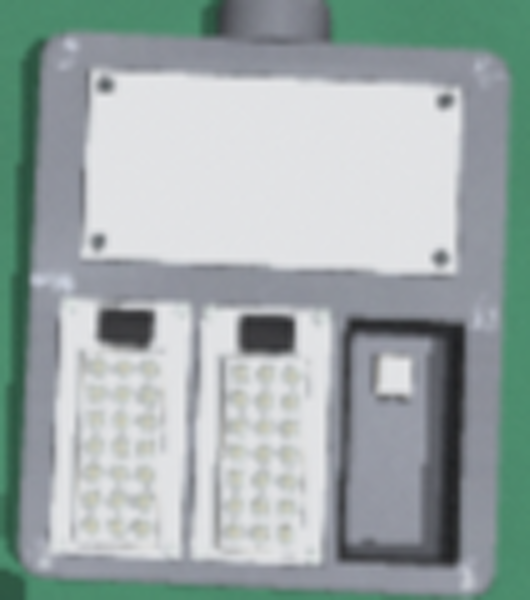

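View pics/c3.png

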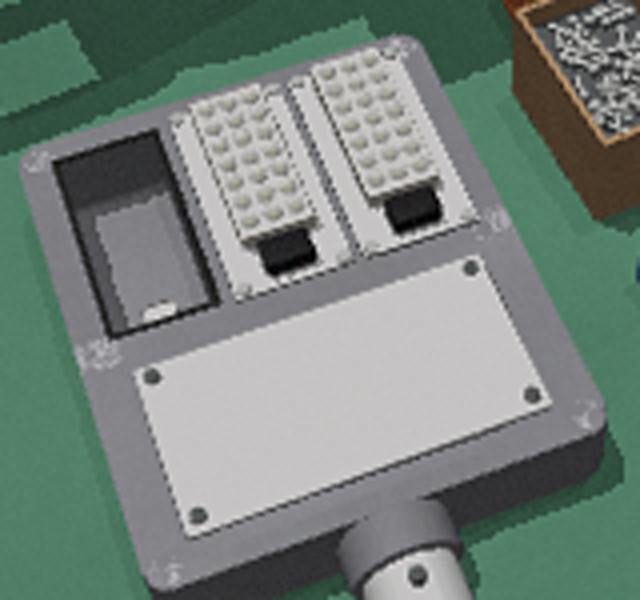

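```bash
cat > fit.py <<'E'
from h import *
from scipy.optimize import least_squares
t=dict(np.load('top0.npz'));s=dict(np.load('scene0.npz'))
px=lambda l,u,v,k,o=0:np.array([[u+(a-o+.5)/k-.5,v+(b+.5)/k-.5] for a,b in l])
def fit(obs,x0):
    def w(p,P):
        c,n=np.cos(p[2]),np.sin(p[2]);return np.c_[p[0]+c*P[:,0]-n*P[:,1],p[1]+n*P[:,0]+c*P[:,1],P[:,2]]
    f=lambda p:np.concatenate([(proj(c,w(p,np.array(P)/1e3))-q).ravel() for c,P,q in obs])
    r=least_squares(f,x0,loss='soft_l1');print(r.x.round(4),'res px',r.fun.round(1) if 0 else f(r.x).round(1));return r.x
m=[(t,[(78,40,29),(78,-40,29),(-78,-40,29),(-78,40,29)],px([(45,115),(238,85),(308,465),(112,500)],135,185,8)),
 (s,[(-78,-40,29),(78,-40,29),(-72,25,45),(-72,-25,45),(46,-25,45),(46,25,45)],px([(375,170),(670,422),(505,85),(425,143),(650,318),(738,262)],360,135,8,360))]
F=lambda y:[(78,y+40,69),(78,y-40,69),(-78,y-40,69),(-78,y+40,69)]
B=[(74,-50,65),(74,-122,65),(-74,-122,65),(-74,-50,65)]
h=[(t,B+F(86)+F(0),px([(345,318),(465,322),(458,565),(338,562),(62,300),(192,303),(184,558),(55,555),(202,305),(333,310),(326,565),(190,560)],262,130,5)),
 (s,B+[F(0)[i] for i in(2,1,0)]+[F(86)[i] for i in (1,0,2)],px([(218,303),(110,338),(55,160),(157,128),(172,118),(240,300),(355,260),(362,255),(478,218),(295,80)],172,170,4))]
print('top/scene separately');
for o in m: fit([o],[.5,.2,0])
M=fit(m,[.5,.2,0])
for o in h: fit([o],[.4,-.1,0])
H=fit(h,[.4,-.1,0])
c,n=np.cos(H[2]),np.sin(H[2]);bay=[H[0]+n*.086,H[1]-c*.086,H[2]];print('bay0',bay)
print('box',ray(t,229,212,.09),'bin',ray(t,228,157,.065),'tape',ray(t,228,260,.07))
E
python3 fit.py
```

```text
top/scene separately
[0.4867 0.323  0.2131] res px [-0.5 -0.1  0.6 -1.2  0.4  0.2 -0.5  0.8]
[0.4853 0.322  0.2458] res px [-0.4  0.6  0.4  0.4  0.9 -0.8 -0.9 -0.8 -0.5  0.6  0.5 -0.3]
[0.486  0.3225 0.2254] res px [-0.6  0.4  0.4 -1.1  0.9  0.2 -0.   1.1  0.   0.3  0.1  0.6  1.6 -0.8
 -0.4 -1.  -0.5  0.8  0.7  0. ]
[ 0.5068 -0.1657 -0.0204] res px [ 0.5 -0.  -0.   0.1  0.2 -0.1  0.5 -0.5 -0.2 -0.2 -0.   0.3 -0.3  0.4
 -0.8 -0.1 -0.1 -0.  -0.1  0.  -0.3  0.1  0.5  0. ]
[ 0.5051 -0.1652 -0.0407] res px [ 0.5 -0.3 -0.2 -0.  -0.  -0.1  0.3  0.1 -0.5 -0.4 -1.  -0.3  0.2 -0.
  0.7  0.5  0.7  0.3 -1.2  0.1]
[ 0.506  -0.1655 -0.0297] res px [ 0.7  0.4  0.1  0.8 -0.1  0.5  0.2 -0.1  0.  -0.3  0.1  0.4 -0.6  0.5
 -1.1 -0.2  0.1  0.1  0.   0.4 -0.6  0.5  0.2  0.2  0.8  0.1  0.2  0.6
 -0.2  0.7  0.1  0.7 -0.8  0.1 -0.6  0.   0.5  0.   0.9  0.5  0.8  0.1
 -1.6  0.3]
bay0 [np.float64(0.5034184071278948), np.float64(-0.25145514607872427), np.float64(-0.02968600562305293)]
box [0.51365815 0.09165526 0.09      ] bin [0.68584417 0.10211078 0.065     ] tape [0.37011166 0.09251215 0.07      ]
```

```bash
cat > go.py <<'E'
import sys
from h import *
from scipy.spatial.transform import Rotation as R
x,y,z,yaw=map(float,sys.argv[1:5])
st=read_state();q=st['eef_rot'];A=R.from_quat([q[1],q[2],q[3],q[0]])
# wanted: tool x at yaw, tool z down
W=np.array([[np.cos(yaw),np.sin(yaw),0],[np.sin(yaw),-np.cos(yaw),0],[0,0,-1]]).astype(float)
print('t',st['time'],'pos',st['eef_pos'].round(4),'F',st['force'].round(1),'gap',st['finger_gap'].round(4))
print('shift cm',(A.inv().apply(np.array([x,y,z])-st['eef_pos'])*100).round(2),'rot',(A.inv()*R.from_matrix(W)).as_rotvec().round(4))
E
python3 go.py 0.486 0.3225 0.23 0.2254
```

```text
Traceback (most recent call last):
  File "go.py", line 8, in <module>
    print('t',st['time'],'pos',st['eef_pos'].round(4),'F',st['force'].round(1),'gap',st['finger_gap'].round(4))
                                                                                     ^^^^^^^^^^^^^^^^^^^^^^
AttributeError: 'float' object has no attribute 'round'
```

```bash
sed -i "s/st\['finger_gap'\].round(4)/st['finger_gap']/" go.py; python3 go.py 0.486 0.3225 0.23 0.2254
```

```text
t 0.1 pos [ 0.1781 -0.5199  0.2306] F [-0.   0.5 -0.7] gap 0.08542321797407365
shift cm [ 56.41 -69.73   0.18] rot [-0.0016 -0.0002  0.1044]
```

Emit:
{"name": "apply_moves", "arguments": {
  "steps": [
    [56.4,-69.7,0.2,0,0,0.104,0.25],
    [56.4,-69.7,0.2,0,0,0.104,0.25],
    [56.4,-69.7,0.2,0,0,0.104,0.25],
    [56.4,-69.7,0.2,0,0,0.104,0.25],
    [56.4,-69.7,0.2,0,0,0.104,0.25],
    [56.4,-69.7,0.2,0,0,0.104,0.25],
    [56.4,-69.7,0.2,0,0,0.104,0.25],
    [56.4,-69.7,0.2,0,0,0.104,0.25],
    [56.4,-69.7,0.2,0,0,0.104,0.25],
    [56.4,-69.7,0.2,0,0,0.104,0.25],
    [56.4,-69.7,0.2,0,0,0.104,0.25],
    [56.4,-69.7,0.2,0,0,0.104,0.25]
  ],
  "grip_force": 60
}}

```text
time: 1.3
eef_pos: [0.3842, 0.0453, 0.2301]
eef_rot: [0.0, 0.994, 0.113, 0.0]
force: [1.1, -0.7, 0.5]
finger_gap: 0.0639
```

```bash
python3 go.py 0.486 0.3225 0.23 0.2254
```

```text
t 1.3 pos [0.3842 0.0453 0.2301] F [ 1.1 -0.7  0.5] gap 0.0638703220646691
shift cm [ 16.13 -24.73   0.  ] rot [ 0.0004 -0.0005  0.0005]
```

Emit:
{"name": "apply_moves", "arguments": {
  "steps": [
    [16.1,-24.7,0,0,0,0,0.25],
    [16.1,-24.7,0,0,0,0,0.25],
    [16.1,-24.7,0,0,0,0,0.25],
    [16.1,-24.7,0,0,0,0,0.25],
    [16.1,-24.7,0,0,0,0,0.25],
    [16.1,-24.7,0,0,0,0,0.25],
    [16.1,-24.7,0,0,0,0,0.25],
    [16.1,-24.7,14,0,0,0,0.25],
    [16.1,-24.7,14,0,0,0,0.25],
    [16.1,-24.7,14,0,0,0,0.25],
    [16.1,-24.7,14,0,0,0,0.25],
    [16.1,-24.7,14,0,0,0,0.25]
  ]
}}

```text
time: 2.5
eef_pos: [0.4856, 0.3194, 0.0902]
eef_rot: [0.0, 0.994, 0.112, -0.001]
force: [0.3, -0.7, 0.9]
finger_gap: 0.0641
```

```bash
python3 go.py 0.486 0.3225 0.035 0.2254; python3 - <<'E'
from h import *
a=save('scene','s1')['img'][110:210,340:450,::-1];b=save('top','t1')['img'][175:275,110:220,::-1]
cv2.imwrite('pics/c4.png',cv2.resize(np.hstack([a,b]),None,fx=3.6,fy=3.6,interpolation=cv2.INTER_CUBIC))
E
```

```text
t 2.5 pos [0.4856 0.3194 0.0902] F [ 0.3 -0.7  0.9] gap 0.06406360098643624
shift cm [ 0.12 -0.3   5.52] rot [0.0004 0.0015 0.    ]
```

View pics/c4.png

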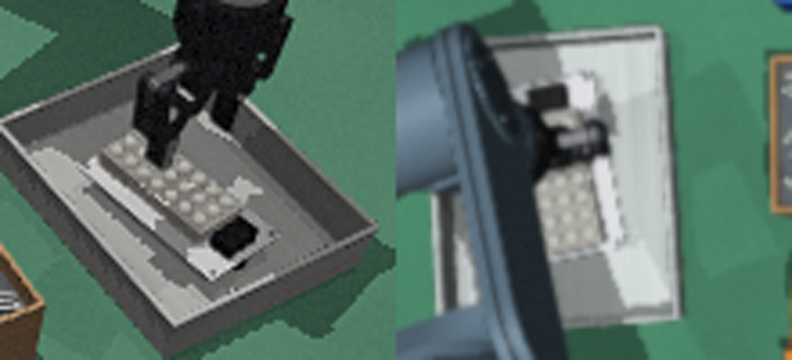

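The fingers straddle the lens panel at about (165,140) in the left half of the crop, square to it. I'm going down.

Emit:
{"name": "apply_moves", "arguments": {
  "steps": [
    [0.1,-0.3,3,0,0,0,0.25],
    [0.1,-0.3,5,0,0,0,0.25],
    [0.1,-0.3,5.5,0,0,0,0.25],
    [0.1,-0.3,5.9,0,0,0,0.25],
    [0.1,-0.3,6.2,0,0,0,0.25],
    [0.1,-0.3,6.2,0,0,0,0.25]
  ]
}}

```text
time: 3.2
eef_pos: [0.4868, 0.3233, 0.029]
eef_rot: [-0.0, 0.994, 0.113, 0.001]
force: [0.6, -0.5, 0.7]
finger_gap: 0.0642
```

Emit:
{"name": "apply_moves", "arguments": {
  "steps": [
    [0,0,0.2,0,0,0,0.25],
    [0,0,0.2,0,0,0,0.5],
    [0,0,0.2,0,0,0,0.7],
    [0,0,0.2,0,0,0,0.7],
    [0,0,0.2,0,0,0,0.7],
    [0,0,0.2,0,0,0,0.7],
    [0,0,0.2,0,0,0,0.7]
  ],
  "grip_force": 60
}}

```text
time: 3.9
eef_pos: [0.4866, 0.3234, 0.0268]
eef_rot: [-0.0, 0.994, 0.113, 0.001]
force: [-1.3, 0.9, 5.8]
finger_gap: 0.0485
```

Emit:
{"name": "apply_moves", "arguments": {
  "steps": [
    [0,0,-0.5,0,0,0,1],
    [0,0,-1.5,0,0,0,1],
    [0,0,-3,0,0,0,1],
    [0,0,-5,0,0,0,1],
    [0,0,-7.5,0,0,0,1],
    [0,0,-10.5,0,0,0,1],
    [0,0,-14,0,0,0,1],
    [0,0,-18,0,0,0,1],
    [0,0,-20,0,0,0,1],
    [0,0,-20.5,0,0,0,1],
    [0,0,-20.5,0,0,0,1],
    [0,0,-20.5,0,0,0,1]
  ],
  "grip_force": 80
}}

```text
time: 5.1
eef_pos: [0.485, 0.3226, 0.2291]
eef_rot: [0.0, 0.994, 0.113, -0.002]
force: [-0.0, -0.4, -3.8]
finger_gap: 0.0482
```

```bash
python3 go.py 0.503 -0.2515 0.23 -0.0297; python3 - <<'E'
from h import *
print(read_state()['torque'])
a=save('scene','s2')['img'][30:180,330:480,::-1];b=save('top','t2')['img'][155:305,90:240,::-1]
cv2.imwrite('pics/c5.png',cv2.resize(np.hstack([a,b]),None,fx=2.66,fy=2.66,interpolation=cv2.INTER_CUBIC))
E
```

```text
t 5.1 pos [0.485  0.3226 0.2291] F [-0.  -0.4 -3.8] gap 0.048195133259096995
shift cm [-1.110e+01  5.635e+01 -2.000e-02] rot [0.0011 0.0034 0.2555]
[-0.03665996  0.02183897  0.02994125]
```

View pics/c5.png

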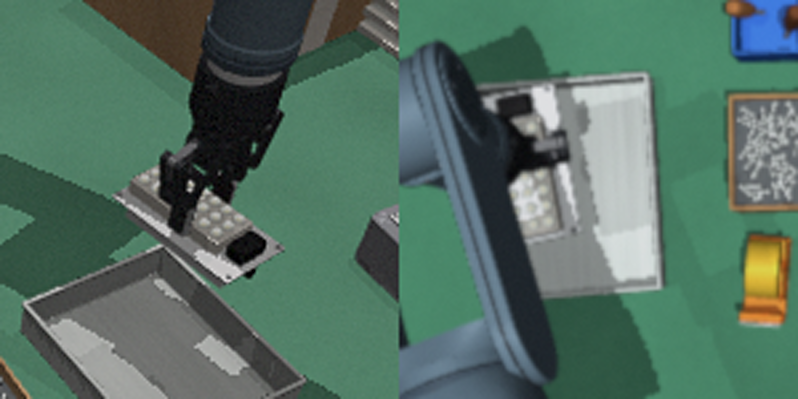

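The module is lifted and hanging level, with the plug end at about (245,245) in the left half of the crop. I'm carrying it over.

Emit:
{"name": "apply_moves", "arguments": {
  "steps": [
    [-0.3,1.5,0,0,0,0.007,1],
    [-0.8,4,0,0,0,0.018,1],
    [-1.5,7.5,0,0,0,0.034,1],
    [-2.4,12,0,0,0,0.054,1],
    [-3.2,16.5,0,0,0,0.075,1],
    [-4.1,21,0,0,0,0.095,1],
    [-5.0,25.5,0,0,0,0.116,1],
    [-5.9,30,0,0,0,0.136,1],
    [-6.8,34,0,0,0,0.154,1],
    [-7.4,37.5,0,0,0,0.17,1],
    [-7.9,40,0,0,0,0.181,1],
    [-8.1,41,0,0,0,0.186,1]
  ]
}}

```text
time: 6.4
eef_pos: [0.4981, -0.0977, 0.2302]
eef_rot: [0.0, 1.0, 0.018, -0.001]
force: [0.6, 0.5, -2.6]
finger_gap: 0.0479
```

```bash
python3 go.py 0.503 -0.2515 0.23 -0.0297
```

```text
t 6.4 pos [ 0.4981 -0.0977  0.2302] F [ 0.6  0.5 -2.6] gap 0.04785807793637836
shift cm [-0.07 15.38  0.03] rot [0.0006 0.0015 0.0658]
```

Emit:
{"name": "apply_moves", "arguments": {
  "steps": [
    [0,2,0,0,0,0.008,1],
    [0,5,0,0,0,0.02,1],
    [0,8.5,0,0,0,0.036,1],
    [0,12,0,0,0,0.05,1],
    [-0.1,14.2,0,0,0,0.06,1],
    [-0.1,15.2,0,0,0,0.066,1],
    [-0.1,15.4,1,0,0,0.066,1],
    [-0.1,15.4,3,0,0,0.066,1],
    [-0.1,15.4,5,0,0,0.066,1],
    [-0.1,15.4,6,0,0,0.066,1],
    [-0.1,15.4,6,0,0,0.066,1],
    [-0.1,15.4,6,0,0,0.066,1]
  ]
}}

```text
time: 7.6
eef_pos: [0.5043, -0.2479, 0.1713]
eef_rot: [-0.0, 1.0, -0.013, 0.0]
force: [-0.3, 0.1, -3.0]
finger_gap: 0.0484
```

```bash
python3 go.py 0.503 -0.2515 0.108 -0.0297; python3 - <<'E'
from h import *
a=save('scene','s3')['img'][120:260,150:290,::-1];b=save('top','t3')['img'][150:290,260:400,::-1]
cv2.imwrite('pics/c6.png',cv2.resize(np.hstack([a,b]),None,fx=2.85,fy=2.85,interpolation=cv2.INTER_CUBIC))
E
```

```text
t 7.6 pos [ 0.5043 -0.2479  0.1713] F [-0.3  0.1 -3. ] gap 0.04842017252751832
shift cm [-0.12  0.36  6.33] rot [-0.0001 -0.0002  0.0044]
```

View pics/c6.png

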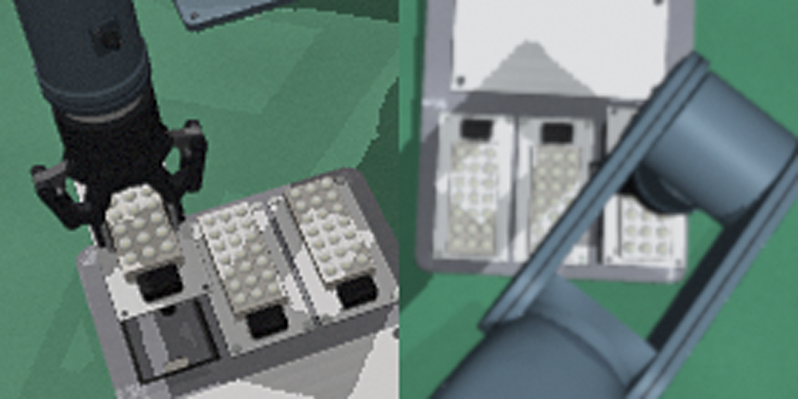

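The module is over the right-hand bay, parallel to the fitted ones, and sits 3–4 mm to +y. I'm correcting that while lowering.

Emit:
{"name": "apply_moves", "arguments": {
  "steps": [
    [-0.1,0.3,1,0,0,0.004,1],
    [-0.1,0.3,2.5,0,0,0.004,1],
    [-0.1,0.3,4,0,0,0.004,1],
    [-0.1,0.3,5.2,0,0,0.004,1],
    [-0.1,0.3,5.9,0,0,0.004,1],
    [-0.1,0.3,6.2,0,0,0.004,1],
    [-0.1,0.3,6.2,0,0,0.004,1],
    [-0.1,0.3,6.2,0,0,0.004,1],
    [-0.1,0.3,6.2,0,0,0.004,1],
    [-0.1,0.3,6.2,0,0,0.004,1]
  ]
}}

```text
time: 8.7
eef_pos: [0.5033, -0.2517, 0.1095]
eef_rot: [0.0, 1.0, -0.015, 0.0]
force: [-0.1, -0.7, -3.4]
finger_gap: 0.048
```

```bash
python3 go.py 0.503 -0.2515 0.108 -0.0297; python3 - <<'E'
from h import *
a=save('scene','s4')['img'][160:260,160:293,::-1]
save('top','t4')
cv2.imwrite('pics/c7.png',cv2.resize(a,None,fx=6,fy=6,interpolation=cv2.INTER_CUBIC))
E
```

```text
t 8.7 pos [ 0.5033 -0.2517  0.1095] F [-0.1 -0.7 -3.4] gap 0.04797749510361936
shift cm [-0.03 -0.02  0.15] rot [ 0.0006 -0.0009 -0.0005]
```

View pics/c7.png

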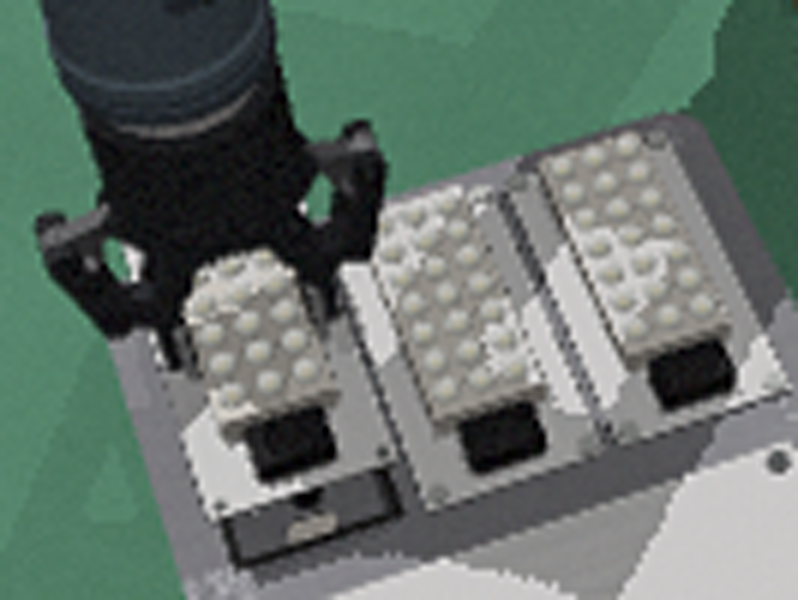

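```bash
cat > ov.py <<'E'
from h import *
H=(.506,-.1655,-.0297)
def draw(img,s,o,k,zf,y0,col):
    c,n=np.cos(H[2]),np.sin(H[2])
    def P(x,y,z): y=y+y0; return (H[0]+c*x-n*y,H[1]+n*x+c*y,z)
    for (xa,xb,hy,z) in ((-78,78,40,26),(-72,46,25,42)):
        q=[P(a/1e3,b/1e3,zf+z/1e3) for a,b in((xa,-hy),(xb,-hy),(xb,hy),(xa,hy))]
        p=((proj(s,q)-o+.5)*k-.5).round().astype(int);cv2.polylines(img,[p],True,col,1)
ims=[]
for f,o,w,h in(('s4',(160,165),80,105),('t4',(300,170),80,105)):
    s=dict(np.load(f+'.npz'));i=s['img'][o[1]:o[1]+h,o[0]:o[0]+w,::-1]
    i=cv2.resize(i,None,fx=5,fy=5,interpolation=cv2.INTER_CUBIC)
    draw(i,s,np.array(o),5,.0865,-.086,(0,0,255));draw(i,s,np.array(o),5,.043,0,(255,0,0));ims.append(i)
cv2.imwrite('pics/c8.png',np.hstack(ims))
E
python3 ov.py
```

```text
(no output)
```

View pics/c8.png

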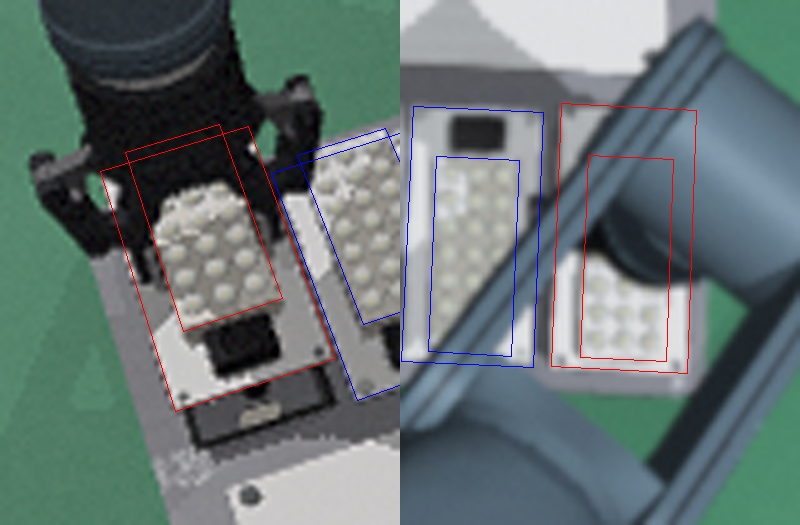

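The predicted pose (red) matches the real module's flange corners and lens edges in both views, to about 1 px (around 3 mm). The fitted-module reference (blue) matches too. I'll let it settle and hand in.

Emit:
{"name": "apply_moves", "arguments": {
  "steps": [
    [0,0,0,0,0,0,1],
    [0,0,0,0,0,0,1],
    [0,0,0,0,0,0,1],
    [0,0,0,0,0,0,1],
    [0,0,0,0,0,0,1]
  ]
}}

```text
time: 9.3
eef_pos: [0.503, -0.2515, 0.1089]
eef_rot: [-0.0, 1.0, -0.015, -0.0]
force: [0.5, 0.3, -4.4]
finger_gap: 0.0481
```

```bash
python3 go.py 0.503 -0.2515 0.1095 -0.0297; python3 -c "
from station import *
s=read_state();print(abs(s['dq']).max(),s['finger_gap']);print(close_job())"
```

```text
t 9.3 pos [ 0.503  -0.2515  0.1089] F [ 0.5  0.3 -4.4] gap 0.04806271679696696
shift cm [ 0.   -0.   -0.06] rot [-0.0001  0.0001 -0.0005]
0.0010063092691478398 0.04806271679696696
the job is handed in; nothing more can be done
None
```

I gripped the module by its lens panel, lifted it out of the tray and carried it over the clutter. It is now held still over the empty right-hand bay (bay_0), plug block towards the spigot. I handed the job in at about 9.3 s; it reports no verdict.

- **Position:** the last reading puts the tool within 1 mm and 0.001 rad of the pose I was aiming for over the bay. The module outline I predicted for that pose matched both camera views to about 1 px, or roughly 3 mm. The first fits from each camera differed by up to 0.033 rad in yaw and 1–2 mm in position, so I used the joint fit.
- **Height:** the fins should be about 21 mm above the frame. I worked this out from the grip height and the image match; it was not measured directly.
- **Grip and contact:** finger opening is steady at 48 mm and the joints are still (under 0.002 rad/s). The force readings fit the module's weight alone, with no sign of it touching the head.
- **Not checked:** I did not measure the positions of the box, bin, tape or screwdriver afterwards. The module passed well above them, and the force readings between moves showed nothing unexpected.

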